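# Soft-start an adapter on the bench variable transformer

## Robot

A 6-joint arm with a two-finger parallel gripper is mounted at the origin on a cart in front of the work surface, level with it; the furniture and walls round the work are solid. World frame = base frame: x ahead of the robot, y to its left, z up, the work surface at z = 0. Lengths are in m, angles in rad, forces in N, time in s.
With the tool pointing down it reaches from about 0.275 to 0.85 m from the base axis. Payload 19 kg.
Tool frame: the origin (TCP) lies midway between the tips of the shut fingers; the grasp point (between the pads) lies 19 mm behind it; z points along the fingers, y is the line along which they close (so a half turn about z gives the same grasp; the last joint's range is limited). The gripper opens to 85 mm and grips with 20 to 120 N. Pads are 22 mm wide; open, the fingers measure 114 mm over their backs; the gripper's body (76 mm by 85 mm) begins 54 mm behind the grasp point. The pads swing forward as they close: fully open they stand 13 mm farther back than shut.
Start: joints at [1.084, 0.15, 1.437, -0, 1.554, -0.134], TCP at [0.199, 0.54, 0.231] pointing down, gripper open.
Joint ranges: [-2.8, 2.8], [-0.68, 2.1], [0.12, 2.68], [-1.39, 4.53], [0.16, 2.79], [-2.81, 2.81]. Speed limits (rad/s): [1.89, 1.89, 2.22, 3.01, 3.01, 3.01].

## Interface

Orientations are given as a rotation vector (axis times angle).
In Python, from bench import robot gives the robot as it stands.
- The arm moves only by the shell command python3 -m creep 'ROWS' [FORCE]. ROWS is JSON, one flat list of numbers, 5 for each row, row after row: the gripper's target within -1 to 1 (fully open at 1, half-way at 0, shut at -1), then the shift along the tool's x, y, z in units of 30 mm (1.0 is 30 mm), then the turn about the tool's z in units of 8 degrees (1.0 is 8 degrees). A call has 1 to 12 rows; each row is the pose to reach, as a shift and turn from the pose commanded when the call began, along the tool's axes at that moment; what a row does not reach only later rows make up. A row lasts 1/10 s, in which the tool goes at most 50 mm and 8.59 degrees, less where a joint would pass 70% of its speed; a pose out of reach is approached as far as the arm can. A call with a gripper value outside its range is refused whole. The fingers move at their own pace and stop on an object; FORCE is the grip in N (left out, the last holds). Time passes only in rows, so rows that repeat a pose let the fingers close. It gives the time, the measured TCP pose, the force, the opening and the grip force at its end, in the units of the state.
- robot.get_state(): the state, without advancing time (a new reading comes with each control period).
- robot.get_image(name): name is "scene" or "top" or "wrist"; returns the picture (400x640x3 uint8, red, green, blue); there is no depth.
- robot.calibration(name): a dict with "intrinsics" (3x3 intrinsics, pixels), "rvec" (rotation vector, rad) and "tvec" (3), from world to camera coordinates, as OpenCV has them. Camera axes: x right, y down, z forward; pixel columns grow to the right and rows downward; lengths in m; the calibration is good to about 2 mm. The wrist camera is an equidistant fisheye: a pixel r from the principal point sees the ray r / f radians off the axis. A picture is of the moment at which its call begins: read the wrist's pose just before it. calibration takes no time and is no camera call; for the wrist camera it gives the pose at the moment of the call.
- robot.job_done(): hands the job in; it is judged then, once.
The state is a dict: "time_s": time; "qpos": joint angles; "qvel": joint speeds; "tau": joint torques, N m; "ee_pos": TCP position; "tcp_rot": TCP orientation; "ft_force": force on the tool from outside, world axes, zero at the start; "moment": the same for the moment, N m; "width": finger opening in m; "grasp_force": force on a finger pad.
Only numpy, scipy, OpenCV 4.12 (cv2) and the standard library are available. Lean on these libraries where they do the work, as an engineer would, in place of code of your own. Each camera call takes 0.05 s, during which the arm holds its last target. There are 200 camera calls.

## Task

Soft-start the power adapter that is plugged into the bench transformer, pushing only with a fingertip or the outside of the fingers: turn the dial anticlockwise right back to its zero stop, press the green switch on, and only then turn the dial up clockwise until its white index line points at the red set marker. Once the power is on, never let the dial run more than one large scale division past the marker. Do not pinch the dial's grip or pick anything up, and leave the red marker and the things lying round the transformer where they are.

Things in the scene. Friction and masses are not known exactly. Their poses are not given: they have to be found in the camera images.
- transformer: Grey steel bench transformer, fixed, 210 mm (x) by 160 mm (y), flat top deck 132 mm above the worktop; origin under its middle, x away from the robot at yaw 0. On the deck lies a black dial plate 138 mm across, 2 mm thick, centre at x = +28 mm. The black adapter under test (58 mm wide, top at z = 97 mm) is plugged into its front, reaching to x = -174 mm.
- dial (a joint): Dial angle, rad: 0 = hard stop at the scale's zero (near left), grows clockwise from above to the stop at 5.236 (300 degrees, near right). At value q the index line points 2.618 - q rad anticlockwise from the transformer's x axis. White scale: small divisions 6 degrees, large ones (longer lines) 30 degrees. Friction of 0.07 N m holds it where it is left; it does not coast.
- dial_center (a point): On the dial's axis at the top of its grip, 166 mm above the worktop; point x runs along the grip towards the index line. Black knob: round skirt 88 mm across, its top 26 mm below this point; on it an upright bar grip across the axis, 80 mm long, 16 mm thick, 26 mm high, with a 28 mm round hub amid. To turn it, push a side face of the bar 30 mm from the axis with the fingertips 15 mm deep.
- index_tip (a point): Where the index line of the dial points: 60 mm from the dial's axis on the line of the bar, 2 mm above the dial plate (the white line itself runs along the top of the bar and down its end to 49 mm from the axis). Turns with the dial.
- set_marker (a joint): Angle of the red set marker on the rim of the dial plate, rad, on the same scale as dial: the dial points at the marker when the two values are equal. A stiff clip; not to be moved.
- marker_tip (a point): Tip of the red set marker: 60 mm from the dial's axis, 2 mm above the dial plate. The clip is 11 mm wide, reaches from 58 to 73 mm from the axis and stands 5 mm above the plate.
- switch (a joint): Angle of the green rocker switch, rad: 0 = off, its end with the white dash (right-hand end, -y of the transformer) raised; 0.36 = on, that end fully down. It stays where it is left; about 3 N pressed on the end turns it.
- switch_on_end (a point): Top face of the rocker's right-hand half (with the white dash), 17 mm from its pivot, about 147 mm above the worktop when off and 6 mm lower when on: press straight down here. The rocker is 24 mm by 44 mm, long along the transformer's y, pivot at its x = -74, y = -28 mm. To its left stand a pilot lamp and a fuse cap, up to 10 mm high.
- adapter_waiting: Second black mains adapter, loose on the worktop to the right of the transformer, 58 x 89 x 70 mm, origin under its middle; to be left alone.
- charger: Small black plug-in charger block, 40 x 64 x 24 mm, loose on the worktop at the right, origin under its middle; to be left alone.
- marker_pen: White marker pen with a black cap, 135 mm long, 16 mm thick, loose on the worktop in front at the right, origin under its middle, lying along its y; to be left alone.
- screwdriver: Red-handled screwdriver, 146 mm long, 16 mm thick, loose on the worktop behind the transformer, origin under its middle, lying along its x; to be left alone.

How it is judged:
On the way, in this order (a step that is already met when the one before it is completed fails the run):
1. with the switch still off, the dial is turned back to its zero stop (value of joint dial below 0.08 rad and value of joint switch below 0.1 rad), for 0.2 s.
2. the switch is pressed on while the dial stands at zero (value of joint switch above 0.28 rad and value of joint dial below 0.12 rad), for 0.2 s.
3. the dial is turned up until its index line points at the red marker (horizontal distance between index_tip and marker_tip below 0.005 m), for 0.2 s.
At the end, for the whole second after the job is handed in: The dial's index line points at the red marker within 5 mm at the scale (about 4.8 degrees), the dial is at rest, the switch is on (over 0.28 rad) and the marker is where it was (horizontal distance between index_tip and marker_tip below 0.005 m and value of joint switch above 0.28 rad and velocity of joint dial between -0.03 and 0.03 rad/s and distance of marker_tip from where it was at the start of the episode below 0.004 m); the robot touches nothing.
It fails at once if the switch is turned on while the dial is up (over 0.15 rad) (value of joint each of dial, switch above 0.15 rad and value of joint switch below 0.26 rad and velocity of joint switch above 0.2 rad/s).
It fails at once if with the power on, the dial runs more than one large division (30 degrees) past the marker (value of joint switch above 0.2 rad and y of index_tip in the frame of marker_tip below -0.0315 m and horizontal distance between index_tip and marker_tip below 0.06 m).
It fails at once if the dial's grip is pinched: both of its side faces are pressed at once (contact force between the fingers and dial_c1 above 1 N and contact force between the fingers and dial_c2 above 1 N).
It fails at once if the red marker is shifted by more than 6 mm (distance of marker_tip from where it was at the start of the episode above 0.006 m).
It fails at once if a thing lying round the transformer is lifted or moved by more than 25 mm (distance of any of adapter_waiting, charger, marker_pen, screwdriver from where it was at the start of the episode above 0.025 m).
It also fails if it takes over 61 s, if anything falls off the work surface, if the arm or the gripper's body presses on something with over 40 N, if the wrist force passes 120 N, or if a joint passes its speed limit or range.

## Working session

There is one attempt and no reset: what is moved stays moved. The work goes in short steps, Python scripts to look and compute and a shell command to move; the robot and the scene stay as the last step left them, time stands still between calls to the robot, and variables do not carry over. Pictures are saved under pics/ and viewed, at most 12 in all, crops included, and the job is handed in when it is done.

```bash
mkdir -p pics; ls; cat > h.py <<'E'
import numpy as np,cv2
from bench import robot
def snap(n,f):
    c=robot.calibration(n); im=robot.get_image(n); cv2.imwrite('pics/'+f+'.png',im[:,:,::-1]); np.savez('pics/'+f+'.npz',im=im,K=c['intrinsics'],r=c['rvec'],t=c['tvec']); return im,c
def load(f):
    d=np.load('pics/'+f+'.npz'); return d['im'],dict(intrinsics=d['K'],rvec=d['r'],tvec=d['t'])
def ray(c,uv,fish=False):
    K=np.array(c['intrinsics'],float);R=cv2.Rodrigues(np.array(c['rvec'],float))[0];t=np.array(c['tvec'],float).ravel()
    x=(uv[0]-K[0,2])/K[0,0];y=(uv[1]-K[1,2])/K[1,1]
    if fish:
        th=np.hypot(x,y);s=np.sin(th)/max(th,1e-9);d=np.array([x*s,y*s,np.cos(th)])
    else: d=np.array([x,y,1.])
    return -R.T@t,R.T@d
def onz(c,uv,z,fish=False):
    o,d=ray(c,uv,fish);return o+d*(z-o[2])/d[2]
def proj(c,P):
    return cv2.projectPoints(np.array(P,float).reshape(-1,1,3),np.array(c['rvec'],float),np.array(c['tvec'],float),np.array(c['intrinsics'],float),None)[0].reshape(-1,2)
E
python3 - <<'E'
from h import *
s=robot.get_state();print(s)
a,c=snap('top','top0');b,d=snap('scene','scene0')
for q in(c,d):print(ray(q,(320,200)),np.array(q['intrinsics'])[0,0])
E
```

```text
pics
{'time_s': 0.0, 'qpos': array([ 1.08396184e+00,  1.50926410e-01,  1.43799739e+00,  1.35563892e-06,
        1.55379884e+00, -1.34011326e-01]), 'qvel': array([ 0.00020019,  0.00058846, -0.00026094, -0.00046307,  0.00033645,
        0.0010238 ]), 'tau': array([-2.94110658e-03, -7.13037515e+01, -5.70852113e+01, -3.74325864e-04,
        9.15073673e-03, -2.02803534e-05]), 'ee_pos': array([0.19860215, 0.53935909, 0.23072615]), 'tcp_rot': array([-5.51282336e-01, -3.09249294e+00,  1.68929799e-03]), 'ft_force': array([-0.1849164 ,  0.45794758, -0.19315225]), 'moment': array([ 0.01092334, -0.0200832 , -0.02616926]), 'grasp_force': 0.0, 'width': 0.08557475305965959}
(array([ 0.37789438, -0.34060993,  0.9823164 ]), array([ 0.15114542, -0.00273645, -0.98869252])) 464.95021433429775
(array([-0.02483907, -0.05759686,  0.83971568]), array([ 0.56090624, -0.33014881, -0.75923788])) 491.3739135264636
```

View pics/top0.png

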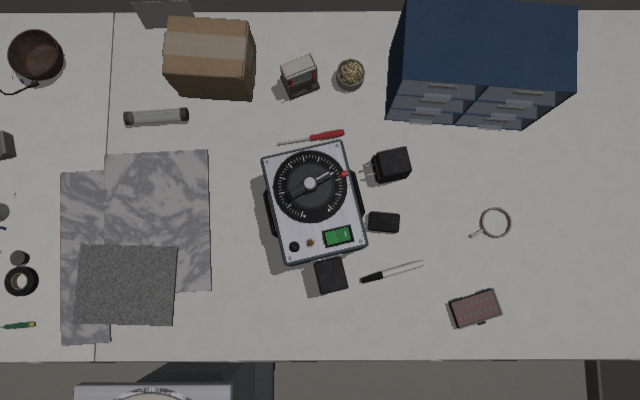

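View pics/scene0.png

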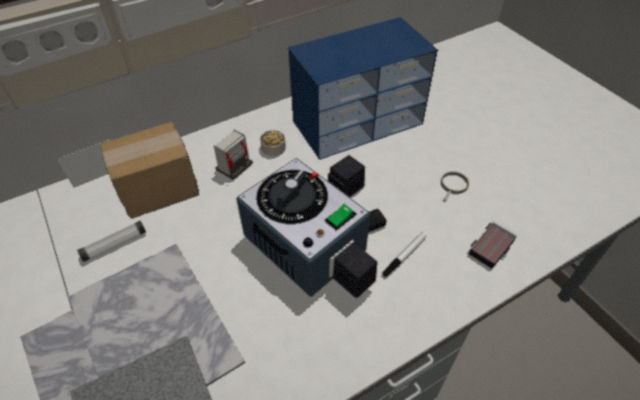

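The top view shows the transformer with its dial at about (310,184), the red marker near (343,174) and the green switch near (338,236). The index line is near (325,177). I'll zoom in and measure.

```bash
python3 - <<'E'
from h import *
a,c=load('top0');b,d=load('scene0')
A=cv2.resize(a[130:275,250:375],None,fx=4,fy=4,interpolation=cv2.INTER_CUBIC)[:,:,::-1]
B=cv2.resize(b[155:300,235:385],None,fx=4,fy=4,interpolation=cv2.INTER_CUBIC)[:,:,::-1]
cv2.imwrite('pics/z1.png',A)
cv2.imwrite('pics/z2.png',B)
for n,im,q in(('top',a,c),('scene',b,d)):
    hsv=cv2.cvtColor(im,cv2.COLOR_RGB2HSV)
    for nm,m in(('green',cv2.inRange(hsv,(50,120,60),(85,255,255))),('red',cv2.inRange(hsv,(0,150,90),(8,255,255))|cv2.inRange(hsv,(172,150,90),(180,255,255)))):
        k,l,s,ce=cv2.connectedComponentsWithStats(m)
        for i in range(1,k):
            if s[i,4]>8: print(n,nm,s[i],ce[i].round(1),onz(q,ce[i],.14).round(4))
# triangulate green
E
```

```text
top green [325 227  26  19 313] [336.8 235.9] [ 0.4407 -0.3732  0.14  ]
top green [ 20 323   8   4  21] [ 24.1 324.6] [0.286  0.1817 0.14  ]
top green [  7 324  13   4  33] [ 13.5 325.8] [0.284  0.2004 0.14  ]
top red [310 130  34  10 153] [327.5 134.4] [ 0.6304 -0.3575  0.14  ]
top red [342 174   6   3   9] [344.4 175.1] [ 0.5529 -0.3883  0.14  ]
scene green [328 205  25  22 270] [340.  215.7] [ 0.4409 -0.3739  0.14  ]
scene red [311 173   7   5  22] [313.6 175. ] [ 0.5541 -0.3842  0.14  ]
```

View pics/z1.png

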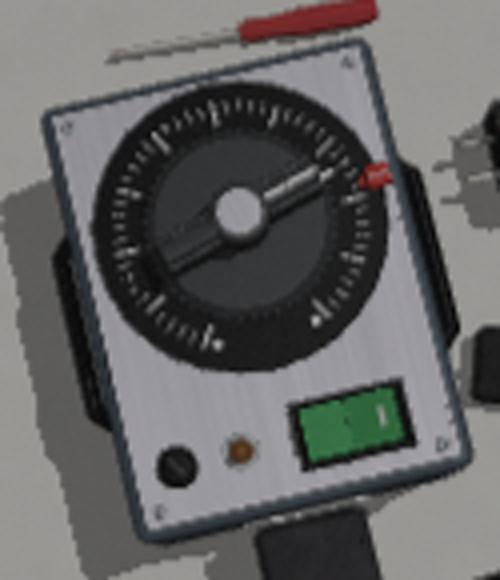

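View pics/z2.png

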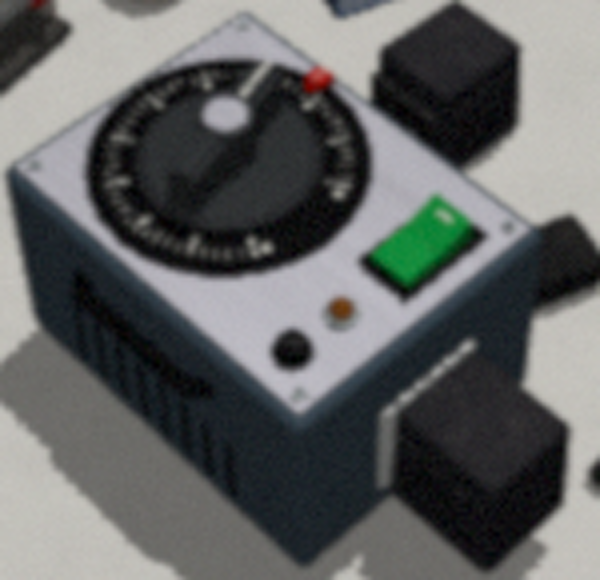

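The top crop shows deck screws at (67,128), (348,60), (160,512) and (443,443), the hub at (240,210), the line end at (320,172) and the red marker at (375,176). In the scene crop the hub is at (226,113) and the line end at (265,65).

```bash
cat > m.py <<'E'
from h import *
a,c=load('top0');b,d=load('scene0')
T=lambda x,y:((x+.5)/4-.5+250,(y+.5)/4-.5+130)
S=lambda x,y:((x+.5)/4-.5+235,(y+.5)/4-.5+155)
def tri(u,v):
    o,p=ray(c,u);q,r=ray(d,v);p/=np.linalg.norm(p);r/=np.linalg.norm(r)
    s=np.linalg.lstsq(np.c_[p,-r],q-o,rcond=None)[0];x,y=o+p*s[0],q+r*s[1]
    return (x+y)/2,np.linalg.norm(x-y)
for n,t,s in(('hub',(240,210),(226,113)),('lineend',(320,172),(267,65)),('red',(376,176),(318,79)),('green',(352,425),(423,243)),('dash',(383,415),(445,216)),('BLscr',(160,512),(299,397)),('TLscr',(67,128),(36,165)),('TRscr',(348,60),(243,27)),('BRscr',(443,443),(507,228))):
    p,e=tri(T(*t),S(*s));print(n,p.round(4),round(e,4))
P=[onz(c,T(*t),.132)[:2] for t in((67,128),(348,60),(160,512),(443,443))]
TL,TR,BL,BR=P;x=(TL+TR-BL-BR);yaw=np.arctan2(x[1],x[0]);y=(TL+BL-TR-BR);print('yaw',yaw,np.arctan2(-y[0],y[1]),np.linalg.norm(x)/2,np.linalg.norm(y)/2)
cen=np.mean(P,0);X=np.array([np.cos(yaw),np.sin(yaw)]);Y=np.array([-X[1],X[0]])
print('cen',cen,'dial',cen+.028*X,'switch',cen-.074*X-.028*Y,'onend',cen-.074*X-.045*Y)
hub=onz(c,T(240,210),.166)[:2];le=onz(c,T(320,172),.166)[:2];rd=onz(c,T(376,176),.138)[:2]
hub2=onz(d,S(226,113),.166)[:2];le2=onz(d,S(267,65),.166)[:2];rd2=onz(d,S(318,79),.138)[:2]
for h,l,r in((hub,le,rd),(hub2,le2,rd2)):
    print(h,l,r,'q',[(2.618-(np.arctan2(*(v-h)[::-1])-yaw),np.linalg.norm(v-h)) for v in(l,r)])
E
python3 m.py
```

```text
hub [ 0.5344 -0.3247  0.1689] 0.0003
lineend [ 0.5532 -0.359   0.1657] 0.0033
red [ 0.5561 -0.3867  0.1385] 0.0003
green [ 0.4407 -0.3745  0.1407] 0.0001
dash [ 0.4445 -0.3884  0.1474] 0.0003
BLscr [ 0.4022 -0.287   0.1313] 0.0004
TLscr [ 0.5797 -0.244   0.1355] 0.0014
TRscr [ 0.6127 -0.375   0.1324] 0.0007
BRscr [ 0.4329 -0.4161  0.1334] 0.0004
yaw 0.23493395313166657 0.23655510353587253 0.18456462093489337 0.13421287617971356
cen [ 0.50723272 -0.33033145] dial [ 0.53446355 -0.32381364] switch [ 0.44178332 -0.37478791] onend [ 0.44574056 -0.39132091]
[ 0.53504193 -0.32450149] [ 0.55216916 -0.36032924] [ 0.55614381 -0.38690025] q [(np.float64(3.9778015634924295), np.float64(0.039711076281592254)), (np.float64(4.097626030480697), np.float64(0.06587028619973422))]
[ 0.53669661 -0.3259727 ] [ 0.55389961 -0.35755805] [ 0.55664802 -0.38685144] q [(np.float64(3.925002950013506), np.float64(0.03596633510920797)), (np.float64(4.1070368048519414), np.float64(0.0640646487652967))]
```

```bash
cat > g.py <<'E'
from h import *
YAW=.2357;D=np.array([.5345,-.3242]);X=np.array([np.cos(YAW),np.sin(YAW)]);Y=np.array([-X[1],X[0]]);R=34.
w2t=lambda p:np.array([(np.array(p)[:2]-D)@X,(np.array(p)[:2]-D)@Y])*1000 # mm rel. dial, transformer axes
ex=np.linspace(-14.5,14.5,59);ey=np.linspace(-11,11,45)  # tool y along X, tool x along Y
B=np.array([(x,y) for x in ex for y in ey if abs(x)==14.5 or abs(y)==11])
def bar(p,sgn):  # bar angle (deg) touched by finger at p; sgn=-1 finger is on CW side (pushes ACW), +1 on ACW side
    q=B+p;phi=np.degrees(np.arctan2(p[1],p[0]))
    for d in np.arange(80,0,-.2):
        th=np.radians(phi-sgn*d);u=np.array([np.cos(th),np.sin(th)]);v=np.array([-u[1],u[0]])
        al=q@u;la=sgn*(q@v);m=(al<40)&(al>0)
        if m.any() and la[m].min()<=8: return (np.degrees(th)+180)%360-180
E
python3 - <<'E'
from g import *
pol=lambda a:R*np.array([np.cos(np.radians(a)),np.sin(np.radians(a))])
print('ACW');
for k in range(-137,140,10): p=pol(k);print(k,p.round(1),(p[::-1]/30).round(2),'bar',round(bar(p,-1),1))
print('CW');
for k in range(212,-70,-10): p=pol(k);print(k,p.round(1),(p[::-1]/30).round(2),'bar',round(bar(p,1),1))
s=robot.get_state();Rm=cv2.Rodrigues(s['tcp_rot'])[0]
p=pol(-137)/1000;t=np.r_[D+p[0]*X+p[1]*Y,.231];print('target',t,'shift units',Rm.T@(t-s['ee_pos'])/.03,'turn',np.degrees(np.arctan2(Rm[1,0],Rm[0,0]))-np.degrees(YAW)-90)
E
```

```text
ACW
-137 [-24.9 -23.2] [-0.77 -0.83] bar -94.0
-127 [-20.5 -27.2] [-0.91 -0.68] bar -82.6
-117 [-15.4 -30.3] [-1.01 -0.51] bar -68.4
-107 [ -9.9 -32.5] [-1.08 -0.33] bar -56.8
-97 [ -4.1 -33.7] [-1.12 -0.14] bar -47.0
-87 [  1.8 -34. ] [-1.13  0.06] bar -38.2
-77 [  7.6 -33.1] [-1.1   0.25] bar -30.2
-67 [ 13.3 -31.3] [-1.04  0.44] bar -22.8
-57 [ 18.5 -28.5] [-0.95  0.62] bar -15.6
-47 [ 23.2 -24.9] [-0.83  0.77] bar -8.8
-37 [ 27.2 -20.5] [-0.68  0.91] bar -2.2
-27 [ 30.3 -15.4] [-0.51  1.01] bar 13.4
-17 [32.5 -9.9] [-0.33  1.08] bar 29.6
-7 [33.7 -4.1] [-0.14  1.12] bar 42.6
3 [34.   1.8] [0.06 1.13] bar 53.4
13 [33.1  7.6] [0.25 1.1 ] bar 62.6
23 [31.3 13.3] [0.44 1.04] bar 71.0
33 [28.5 18.5] [0.62 0.95] bar 78.6
43 [24.9 23.2] [0.77 0.83] bar 86.0
53 [20.5 27.2] [0.91 0.68] bar 97.4
63 [15.4 30.3] [1.01 0.51] bar 111.6
73 [ 9.9 32.5] [1.08 0.33] bar 123.2
83 [ 4.1 33.7] [1.12 0.14] bar 133.0
93 [-1.8 34. ] [ 1.13 -0.06] bar 141.8
103 [-7.6 33.1] [ 1.1  -0.25] bar 149.8
113 [-13.3  31.3] [ 1.04 -0.44] bar 157.2
123 [-18.5  28.5] [ 0.95 -0.62] bar 164.4
133 [-23.2  24.9] [ 0.83 
[... 596 characters left out ...]
5 32.3] [1.08 0.35] bar 26.4
62 [16. 30.] [1.   0.53] bar 19.2
52 [20.9 26.8] [0.89 0.7 ] bar 12.2
42 [25.3 22.8] [0.76 0.84] bar 5.6
32 [28.8 18. ] [0.6  0.96] bar -3.8
22 [31.5 12.7] [0.42 1.05] bar -22.0
12 [33.3  7.1] [0.24 1.11] bar -36.4
2 [34.   1.2] [0.04 1.13] bar -48.2
-8 [33.7 -4.7] [-0.16  1.12] bar -58.0
-18 [ 32.3 -10.5] [-0.35  1.08] bar -66.8
-28 [ 30. -16.] [-0.53  1.  ] bar -74.8
-38 [ 26.8 -20.9] [-0.7   0.89] bar -82.4
-48 [ 22.8 -25.3] [-0.84  0.76] bar -89.6
-58 [ 18.  -28.8] [-0.96  0.6 ] bar -104.8
-68 [ 12.7 -31.5] [-1.05  0.42] bar -117.6
target [ 0.51573643 -0.35255363  0.231     ] shift units [-2.01924571e+01 -2.42483326e+01  1.49204408e-02] turn 56.28443890156399
```

```bash
python3 -m creep '[-1,-20.2,-24.25,0,7, -1,-20.2,-24.25,0,7, -1,-20.2,-24.25,0,7, -1,-20.2,-24.25,0,7, -1,-20.2,-24.25,0,7, -1,-20.2,-24.25,0,7, -1,-20.2,-24.25,0,7, -1,-20.2,-24.25,0,7, -1,-20.2,-24.25,0,7, -1,-20.2,-24.25,0,7, -1,-20.2,-24.25,0,7, -1,-20.2,-24.25,0,7]' 20
cat > where.py <<'E'
from g import *
s=robot.get_state();Rm=cv2.Rodrigues(s['tcp_rot'])[0];p=s['ee_pos']
print('t',s['time_s'],'rel mm',w2t(p).round(1),'z',p[2].round(4),'yawerr deg',round(np.degrees(np.arctan2(Rm[1,0],Rm[0,0])-YAW)-90,2),'tilt',Rm[2].round(4),'F',s['ft_force'].round(1),'w',s['width'])
import sys
if len(sys.argv)>3:
    a=[float(v) for v in sys.argv[1:4]];t=np.r_[D+a[0]/1e3*X+a[1]/1e3*Y,a[2]/1e3];print('shift',(Rm.T@(t-p)/.03).round(3))
E
python3 where.py -24.9 -23.2 231
```

```text
time_s: 1.3
ee_pos: [0.3989, -0.025, 0.2314]
tcp_rot: [1.939, 2.471, 0.0]
ft_force: [1.1, 1.2, -0.1]
width: 0.0001
grasp_force: 0.0
t 1.3 rel mm [-62.  322.6] z 0.2314 yawerr deg 0.26 tilt [-2.e-04  4.e-04 -1.e+00] F [ 1.1  1.2 -0.1] w 9.03475681296316e-05
shift [-11.533   1.184   0.016]
```

```bash
python3 -m creep '[-1,-11.5,1.2,0,0, -1,-11.5,1.2,0,0, -1,-11.5,1.2,0,0, -1,-11.5,1.2,0,0, -1,-11.5,1.2,0,0, -1,-11.5,1.2,0,0, -1,-11.5,1.2,0,0, -1,-11.5,1.2,0,0, -1,-11.5,1.2,0,0, -1,-11.5,1.2,0,0, -1,-11.5,1.2,0,0]'
python3 where.py -24.9 -23.2 151
python3 -c "
from h import *
im,c=snap('wrist','w1');print(c)"
```

```text
time_s: 2.4
ee_pos: [0.516, -0.3482, 0.2319]
tcp_rot: [1.937, 2.472, -0.0]
ft_force: [-0.1, -0.0, 0.3]
width: 0.0003
grasp_force: 0.0
t 2.4 rel mm [-23.6 -19.1] z 0.2319 yawerr deg 0.34 tilt [-6.e-04  4.e-04 -1.e+00] F [-0.1 -0.   0.3] w 0.0002784458808422164
shift [-0.136 -0.044  2.698]
{'intrinsics': array([[309.70691629,   0.        , 315.64149503],
       [  0.        , 309.70691629, 197.56780733],
       [  0.        ,   0.        ,   1.        ]]), 'rvec': array([-2.85668493, -0.34479282, -0.04652751]), 'tvec': array([-0.41817905, -0.47920044,  0.25823198])}
```

View pics/w1.png

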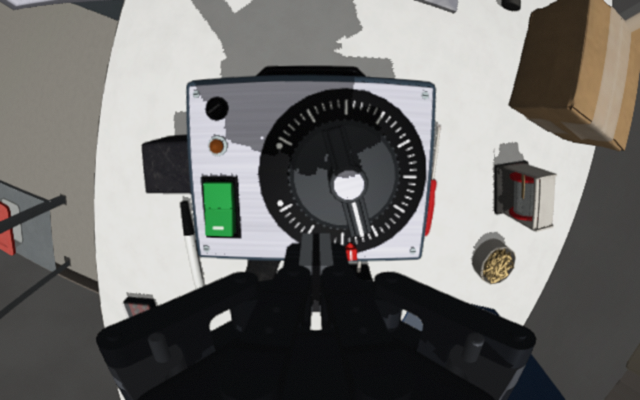

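The wrist view shows the hub at (348,184), the index line ending at (362,238), the marker at (351,250) and the fingers at about (318,240). The finger is on the correct side of the bar. I'll check these points against the wrist calibration while lowering.

```bash
python3 - <<'E'
from g import *
im,c=load('w1')
for n,u,z in(('hub',(348.5,184.5),.166),('line',(361,232),.166),('red',(351,251),.138),('dash',(218,228),.147),('zero dot',(280,203),.134)):
    p=w2t(onz(c,u,z,True));print(n,p.round(1),np.degrees(np.arctan2(p[1],p[0])).round(1),np.hypot(*p).round(1))
E
python3 -m creep '[-1,-0.1,0,0.8,0, -1,-0.1,-0.05,1.6,0, -1,-0.1,-0.05,2.2,0, -1,-0.1,-0.05,2.7,0, -1,-0.1,-0.05,2.7,0]'
python3 where.py -24.9 -23.2 151
```

```text
hub [-1.  0.] 180.0 1.0
line [  9.4 -35.4] -75.1 36.7
red [  6.3 -63.8] -84.3 64.1
dash [-103.3  -40.7] -158.5 111.0
zero dot [-52.8 -22.9] -156.5 57.6
time_s: 2.95
ee_pos: [0.5148, -0.3516, 0.1488]
tcp_rot: [-1.937, -2.471, -0.0]
ft_force: [0.1, 0.4, 0.2]
width: -0.0001
grasp_force: 0.0
t 2.95 rel mm [-25.6 -22.1] z 0.1488 yawerr deg 0.31 tilt [ 0.0019 -0.0014 -1.    ] F [0.1 0.4 0.2] w -9.440596074609274e-05
shift [-0.038  0.022 -0.074]
```

```bash
python3 -m creep '[-1,-0.17,0.17,-0.06,0, -1,-0.27,0.34,-0.06,0, -1,-0.34,0.52,-0.06,0, -1,-0.38,0.71,-0.06,0, -1,-0.39,0.91,-0.06,0, -1,-0.36,1.1,-0.06,0, -1,-0.3,1.29,-0.06,0, -1,-0.21,1.47,-0.06,0, -1,-0.09,1.62,-0.06,0, -1,0.06,1.76,-0.06,0, -1,0.23,1.86,-0.06,0, -1,0.41,1.93,-0.06,0]'
python3 where.py 32.5 -9.9 151
```

```text
time_s: 4.15
ee_pos: [0.5688, -0.3265, 0.1523]
tcp_rot: [1.938, 2.472, -0.0]
ft_force: [-1.6, -4.5, -0.5]
width: 0.0001
grasp_force: 1.9
t 4.15 rel mm [ 32.9 -10.2] z 0.1523 yawerr deg 0.29 tilt [-7.e-04  3.e-04 -1.e+00] F [-1.6 -4.5 -0.5] w 5.1346290338429425e-05
shift [ 0.011 -0.012  0.044]
```

```bash
python3 -m creep '[-1,0.19,0.04,0,0, -1,0.39,0.05,0,0, -1,0.58,0.02,0,0, -1,0.77,-0.04,0,0, -1,0.95,-0.13,0,0, -1,1.1,-0.25,0,0, -1,1.24,-0.4,0,0, -1,1.34,-0.57,0,0, -1,1.41,-0.75,0,0, -1,1.45,-0.94,0,0, -1,1.46,-1.08,0,0]'
python3 where.py 0 34 151
python3 -c "
from h import *
im,c=snap('wrist','w2');print(c['rvec'],c['tvec']);im,c=snap('top','top2')"
```

```text
time_s: 5.25
ee_pos: [0.5262, -0.2916, 0.1521]
tcp_rot: [-1.938, -2.472, -0.001]
ft_force: [4.6, 2.1, -0.2]
width: 0.0
grasp_force: 1.5
t 5.25 rel mm [-0.5 33.7] z 0.1521 yawerr deg 0.28 tilt [ 6.e-04  1.e-04 -1.e+00] F [ 4.6  2.1 -0.2] w 2.140614491025396e-05
shift [0.011 0.017 0.037]
[-2.85789457 -0.3437114  -0.04575737] [-0.44184537 -0.40708929  0.19575316]
```

View pics/w2.png

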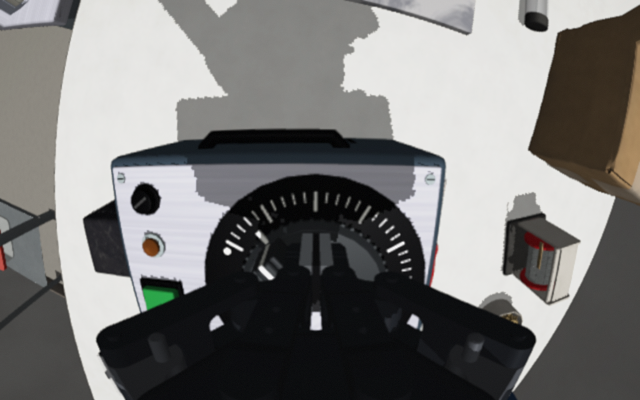

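```bash
python3 -m creep '[-1,0,-0.07,0,0, -1,0,-0.14,0,0, -1,-0.01,-0.2,0,0, -1,-0.01,-0.2,0,0]' | grep -E "force"; python3 -m creep '[-1,-0.01,-0.04,0,0, -1,-0.01,-0.04,0,0]' | grep -E "force";python3 -m creep '[-1,-0.01,-0.04,0,0, -1,-0.01,-0.04,0,0]' | grep -E "force";python3 where.py -7.6 33.1 151
```

```text
ft_force: [1.6, 0.8, -0.7]
grasp_force: 0.8
ft_force: [1.4, 1.1, 0.2]
grasp_force: 0.8
ft_force: [2.0, 1.0, -0.3]
grasp_force: 0.8
t 6.15 rel mm [-8.6 32.2] z 0.1521 yawerr deg 0.28 tilt [-0.e+00 -2.e-04 -1.e+00] F [ 2.   1.  -0.3] w -0.00015565907297814942
shift [0.03  0.033 0.037]
```

```bash
python3 -m creep '[-1,-0.01,-0.04,0,0, -1,-0.01,-0.04,0,0]' | grep -E "ft_force"; python3 -m creep '[-1,-0.02,-0.04,0,0, -1,-0.02,-0.04,0,0]' | grep -E "ft_force";python3 -m creep '[-1,-0.02,-0.04,0,0, -1,-0.02,-0.04,0,0]' | grep -E "ft_force";python3 where.py -7.6 33.1 151
```

```text
ft_force: [1.3, 1.7, 0.9]
ft_force: [1.1, 1.5, 0.0]
ft_force: [1.3, 0.6, -0.3]
t 6.75 rel mm [-12.2  30.6] z 0.1521 yawerr deg 0.28 tilt [-1.e-04 -1.e-04 -1.e+00] F [ 1.3  0.6 -0.3] w -0.00021077576702477409
shift [0.082 0.153 0.038]
```

```bash
python3 -m creep '[-1,-0.02,-0.04,0,0, -1,-0.02,-0.04,0,0]' | grep -E "ft_force"; python3 -m creep '[-1,-0.03,-0.04,0,0, -1,-0.03,-0.04,0,0]' | grep -E "ft_force";python3 where.py -7.6 33.1 151
python3 -c "
from h import *
im,c=snap('wrist','w3')
cv2.imwrite('pics/w3z.png',cv2.resize(im[160:320,190:390],None,fx=3.5,fy=3.5,interpolation=cv2.INTER_CUBIC)[:,:,::-1])"
```

```text
ft_force: [6.8, 5.0, -0.4]
ft_force: [13.1, 11.5, -1.7]
t 7.15 rel mm [-13.1  30.1] z 0.1522 yawerr deg 0.33 tilt [ 0.0014  0.0028 -1.    ] F [13.1 11.5 -1.7] w 0.00010574145882373513
shift [0.098 0.183 0.04 ]
```

View pics/w3z.png

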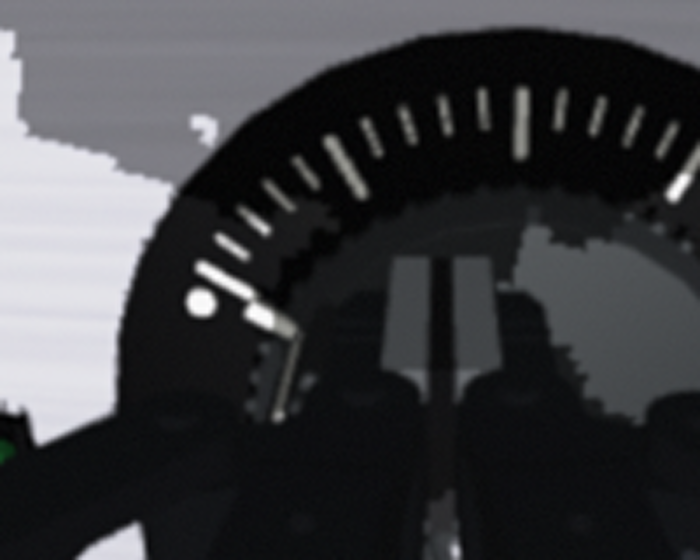

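The stop is reached: the force rose to 17 N and the line sits on the zero tick. Next I back off, lift, and go over to the switch.

```bash
python3 -m creep '[-1,0.05,0.25,0,0, -1,0.05,0.25,-0.7,0, -1,0.05,0.25,-1.5,0, -1,-0.6,-0.7,-1.5,0, -1,-1.6,-1.9,-1.5,0, -1,-2.6,-2.95,-1.5,0, -1,-2.6,-2.95,-1.5,0, -1,-2.6,-2.95,-1.5,0]' | grep -E "ft_force"; python3 where.py -102 -48 150
```

```text
ft_force: [0.2, 0.6, 0.1]
t 8.0 rel mm [-103.4  -49.9] z 0.197 yawerr deg 0.16 tilt [ 1.e-04 -5.e-04 -1.e+00] F [0.2 0.6 0.1] w -3.923222658747762e-05
shift [0.062 0.048 1.567]
```

Checking that the dial stayed at zero while the view is clear, then descending.

```bash
python3 -c "
from h import *
im,c=snap('wrist','w4')"
python3 -m creep '[-1,0.06,0.05,0.7,0, -1,0.06,0.05,1.3,0, -1,0.06,0.05,1.57,0, -1,0.06,0.05,1.57,0]' | grep -E "ft_force"
python3 -m creep '[-1,0,0,0.1,0, -1,0,0,0.1,0]' | grep -E "ft_force"
python3 where.py -102 -48 141
```

```text
ft_force: [0.1, -0.5, -0.6]
ft_force: [0.4, 0.6, 1.7]
t 8.65 rel mm [-100.7  -47.6] z 0.1477 yawerr deg 0.3 tilt [-1.e-03  5.e-04 -1.e+00] F [0.4 0.6 1.7] w 2.6372452760329978e-05
shift [-0.012 -0.044  0.223]
```

View pics/w4.png

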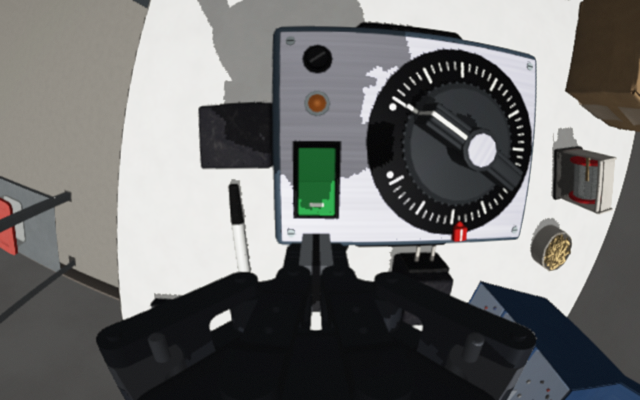

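The dial line points at the zero dot (392,106) and its tick, and the switch is off (dash at (317,205)). Now I press it down.

```bash
python3 -m creep '[-1,0,0,0.1,0, -1,0,0,0.15,0, -1,0,0,0.2,0, -1,0,0,0.2,0]' | grep -E "ft_force"
python3 -m creep '[-1,0,0,0.04,0, -1,0,0,0.04,0]' | grep -E "ft_force"
python3 where.py -102 -48 141;python3 -m creep '[-1,0,0,0.04,0, -1,0,0,0.04,0]' | grep -E "ft_force"
python3 where.py -102 -48 141
```

```text
ft_force: [1.9, -2.9, 4.2]
ft_force: [-1.9, -1.4, 15.1]
t 9.25 rel mm [-101.   -48.1] z 0.1412 yawerr deg 0.27 tilt [-2.1e-03  8.0e-04 -1.0e+00] F [-1.9 -1.4 15.1] w -0.00021761606084094978
shift [ 0.002 -0.034  0.008]
ft_force: [-4.2, 2.2, 25.6]
t 9.45 rel mm [-100.9  -48.1] z 0.141 yawerr deg 0.27 tilt [-0.0029  0.0011 -1.    ] F [-4.2  2.2 25.6] w -0.00017162377451472916
shift [ 0.004 -0.036 -0.   ]
```

```bash
python3 -m creep '[-1,0,0,-0.8,0, -1,0,0,-1.6,0, -1,0.5,1.2,-1.7,0, -1,0.95,2.43,-1.7,0, -1,0.95,2.43,-1.7,0, -1,0.95,2.43,-1.7,0]' | grep -E "ft_force"
python3 where.py -27.9 -19.5 151
python3 -c "
from h import *
im,c=snap('wrist','w5')"
```

```text
ft_force: [0.0, 0.1, 0.2]
t 10.05 rel mm [-28.1 -18. ] z 0.1891 yawerr deg 0.36 tilt [ 8.e-04 -9.e-04 -1.e+00] F [0.  0.1 0.2] w -5.193615549503518e-05
shift [-0.05   0.006  1.269]
```

View pics/w5.png

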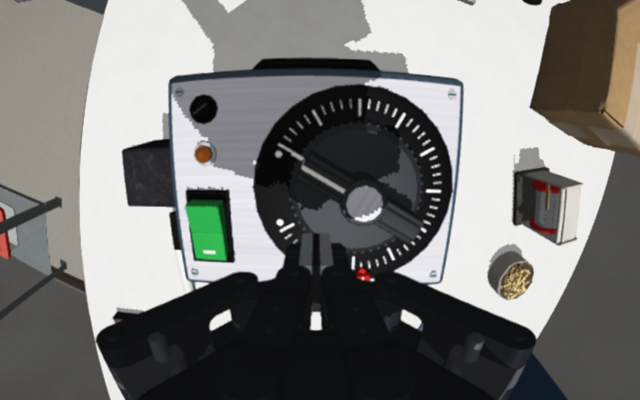

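The rocker now stands at its on position and the dial is still at zero. The finger tip at (318,240) is clear of the bar.

```bash
python3 -m creep '[-1,-0.03,0,0.7,0, -1,-0.03,0,1.27,0, -1,-0.03,0,1.27,0]' | grep -E "ft_force"
python3 where.py -28.8 -18 151
python3 -m creep '[-1,0.2,-0.12,0,0, -1,0.39,-0.18,0,0, -1,0.59,-0.2,0,0, -1,0.79,-0.19,0,0, -1,0.98,-0.15,0,0, -1,1.16,-0.07,0,0, -1,1.33,0.04,0,0, -1,1.47,0.17,0,0, -1,1.59,0.33,0,0]' | grep -E "ft_force"
python3 where.py -18 28.8 151
```

```text
ft_force: [0.2, 0.7, 1.0]
t 10.4 rel mm [-29.9 -19.2] z 0.1492 yawerr deg 0.21 tilt [ 0.0031 -0.0024 -1.    ] F [0.2 0.7 1. ] w -0.0002017085216267435
shift [ 0.039  0.038 -0.06 ]
ft_force: [-4.8, -3.7, -0.1]
t 11.3 rel mm [-18.7  28.6] z 0.1519 yawerr deg 0.28 tilt [-5.e-04 -4.e-04 -1.e+00] F [-4.8 -3.7 -0.1] w 0.00017083213357115971
shift [0.008 0.023 0.029]
```

```bash
python3 -m creep '[-1,0.09,0.18,0,0, -1,0.15,0.36,0,0, -1,0.17,0.56,0,0, -1,0.16,0.76,0,0, -1,0.12,0.95,0,0, -1,0.04,1.13,0,0, -1,-0.07,1.3,0,0, -1,-0.2,1.44,0,0, -1,-0.36,1.56,0,0, -1,-0.54,1.65,0,0, -1,-0.72,1.71,0,0, -1,-0.92,1.73,0,0]' | grep -E "ft_force"
python3 where.py 34 1.2 151
python3 -m creep '[-1,-0.1,0,0,0, -1,-0.2,-0.01,0,0, -1,-0.3,-0.03,0,0, -1,-0.39,-0.05,0,0, -1,-0.39,-0.05,0,0]' | grep -E "ft_force"
python3 where.py 32.3 -10.5 151
python3 - <<'E'
from h import *
im,c=snap('wrist','w6');im,c=snap('top','top6');j,d=snap('scene','sc6')
f=lambda i:cv2.resize(i,(400,400),interpolation=cv2.INTER_CUBIC)
cv2.imwrite('pics/c6.png',np.hstack([f(im[135:235,260:360]),f(j[145:245,240:340])])[:,:,::-1])
E
```

```text
ft_force: [-1.9, 5.9, -0.4]
t 12.5 rel mm [33.8  0.6] z 0.1515 yawerr deg 0.29 tilt [ 2.e-04  3.e-04 -1.e+00] F [-1.9  5.9 -0.4] w 1.767376402395452e-05
shift [0.02  0.008 0.018]
ft_force: [1.3, 2.3, -0.5]
t 13.0 rel mm [ 31.8 -11.3] z 0.1516 yawerr deg 0.27 tilt [-5.e-04  1.e-04 -1.e+00] F [ 1.3  2.3 -0.5] w 0.0002896650399022013
shift [0.025 0.016 0.02 ]
```

View pics/c6.png

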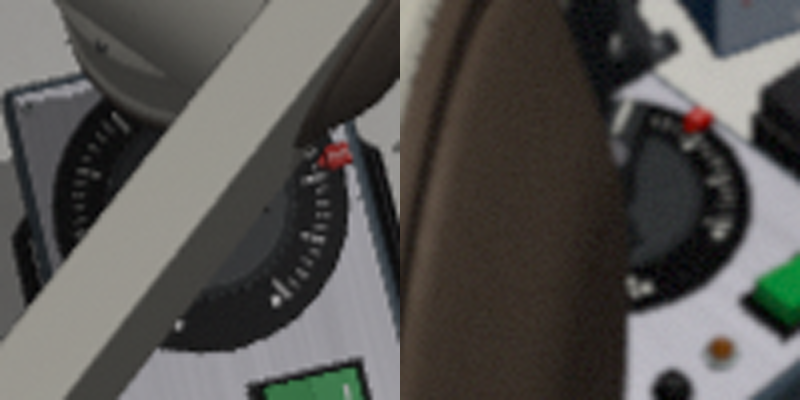

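The arm hides the line from above, and in the scene view the line is still short of the marker. I'll lift to the earlier clear wrist viewpoint.

```bash
python3 -m creep '[-1,0.15,0.05,0,0, -1,0.15,0.05,-0.8,0, -1,0.15,0.05,-1.8,0, -1,0,-0.9,-2.6,0, -1,-0.3,-1.87,-2.65,0, -1,-0.3,-1.87,-2.65,0, -1,-0.3,-1.87,-2.65,0, -1,-0.3,-1.87,-2.65,0]' | grep -E "ft_force"
python3 where.py 32.3 -6 151
python3 - <<'E'
from g import *
im,c=snap('wrist','w7')
cv2.imwrite('pics/w7z.png',cv2.resize(im[90:270,250:430],(720,720),interpolation=cv2.INTER_CUBIC)[60:660,:,::-1])
hub,red=np.array((348.5,184.5)),None
hsv=cv2.cvtColor(im,cv2.COLOR_RGB2HSV);m=cv2.inRange(hsv,(0,150,90),(8,255,255));m[:,:335]=0;m[:,380:]=0
y,x=np.nonzero(m);print('red px',x.mean(),y.mean(),len(x))
p=w2t(onz(c,(x.mean(),y.mean()),.138,True));print(p,np.degrees(np.arctan2(p[1],p[0])))
E
```

```text
ft_force: [-0.4, -0.8, -0.0]
t 13.95 rel mm [-23.6 -19.7] z 0.2307 yawerr deg 0.3 tilt [ 3.e-04 -1.e-04 -1.e+00] F [-0.4 -0.8 -0. ] w 0.00016713127742641541
shift [0.447 1.867 2.657]
red px 351.22131147540983 251.35245901639345 122
[  6.28449755 -64.18881754] -84.40819676397136
```

View pics/w7z.png

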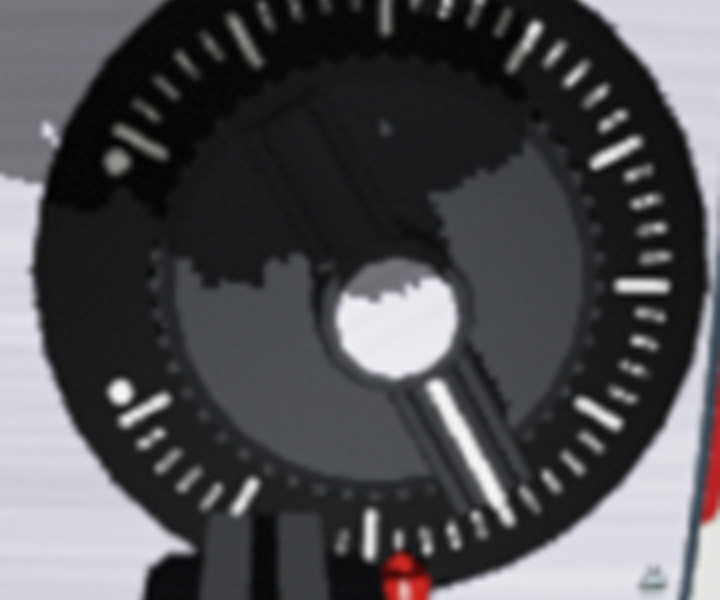

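The crop shows the index line from (435,385) to (495,495) and the red marker at (403,575), about one small division before the 240° tick.

```bash
cat > idx.py <<'E'
from g import *
import sys
im,c=load(sys.argv[1]);hsv=cv2.cvtColor(im,cv2.COLOR_RGB2HSV)
W=lambda p:w2t(onz(c,p,.166,True))
# white pixels, on bar-top plane, 18..37 mm from axis, near given angle
h=np.array([-.7,-.3]);a0=float(sys.argv[2]);P=[]
for v in range(120,280):
    for u in range(270,430):
        if im[v,u].min()>130:
            p=W((u,v))-h;r=np.hypot(*p);a=np.degrees(np.arctan2(p[1],p[0]))
            if 17<r<37 and abs(a-a0)<9:P.append(p)
P=np.array(P,np.float32);l=cv2.fitLine(P,cv2.DIST_HUBER,0,.01,.01).ravel();d=l[:2]*np.sign(l[:2]@P.mean(0))
m=cv2.inRange(hsv,(0,150,90),(8,255,255));m[:,:335]=0;m[:,380:]=0;y,x=np.nonzero(m)
r=w2t(onz(c,(x.mean(),y.mean()),.138,True))-h
print(len(P),'line dir',np.degrees(np.arctan2(d[1],d[0])),'via hub',np.degrees(np.arctan2(*P.mean(0)[::-1])),'perp off',np.cross(d,P.mean(0)),'marker',np.degrees(np.arctan2(r[1],r[0])),'hub',W((349.25,184.5)))
E
python3 idx.py w7 -62; python3 idx.py w1 -76
```

```text
126 line dir -59.977528 via hub -59.982834 perp off -0.0024938583 marker -83.76104724469064 hub [-0.66831398 -0.36416343]
121 line dir -74.01523 via hub -74.24893 perp off -0.10995054 marker -83.75327041685483 hub [-0.50731787  0.00438564]idx.py:15: DeprecationWarning: Arrays of 2-dimensional vectors are deprecated. Use arrays of 3-dimensional vectors instead. (deprecated in NumPy 2.0)
  print(len(P),'line dir',np.degrees(np.arctan2(d[1],d[0])),'via hub',np.degrees(np.arctan2(*P.mean(0)[::-1])),'perp off',np.cross(d,P.mean(0)),'marker',np.degrees(np.arctan2(r[1],r[0])),'hub',W((349.25,184.5)))
idx.py:15: DeprecationWarning: Arrays of 2-dimensional vectors are deprecated. Use arrays of 3-dimensional vectors instead. (deprecated in NumPy 2.0)
  print(len(P),'line dir',np.degrees(np.arctan2(d[1],d[0])),'via hub',np.degrees(np.arctan2(*P.mean(0)[::-1])),'perp off',np.cross(d,P.mean(0)),'marker',np.degrees(np.arctan2(r[1],r[0])),'hub',W((349.25,184.5)))
```

```bash
python3 - <<'E'
import g,numpy as np
for hx in(9,10,10.5,11,12):
  for hy in (11,):
    ex=np.linspace(-hx,hx,59);ey=np.linspace(-hy,hy,45);g.B=np.array([(x,y) for x in ex for y in ey if abs(x)==hx or abs(y)==hy])
    print(hx,[round(g.bar(np.array(p),s),1) for p,s in(((31.8,-11.3),1),((-13.1,30.1),-1))],[(k,round(g.bar(34*np.array([np.cos(np.radians(k)),np.sin(np.radians(k))]),1),1)) for k in(-38,-43,-48,-53,-58)])
E
python3 where.py 32.3 -5 151
```

```text
9 [np.float64(-58.8), np.float64(154.9)] [(-38, np.float64(-73.4)), (-43, np.float64(-77.2)), (-48, np.float64(-81.0)), (-53, np.float64(-84.8)), (-58, np.float64(-88.4))]
10 [np.float64(-60.4), np.float64(155.7)] [(-38, np.float64(-75.0)), (-43, np.float64(-78.8)), (-48, np.float64(-82.6)), (-53, np.float64(-86.2)), (-58, np.float64(-89.8))]
10.5 [np.float64(-61.2), np.float64(156.1)] [(-38, np.float64(-75.8)), (-43, np.float64(-79.6)), (-48, np.float64(-83.2)), (-53, np.float64(-87.0)), (-58, np.float64(-91.4))]
11 [np.float64(-62.2), np.float64(156.5)] [(-38, np.float64(-76.6)), (-43, np.float64(-80.4)), (-48, np.float64(-84.0)), (-53, np.float64(-87.8)), (-58, np.float64(-93.0))]
12 [np.float64(-63.8), np.float64(157.3)] [(-38, np.float64(-78.2)), (-43, np.float64(-82.0)), (-48, np.float64(-85.6)), (-53, np.float64(-89.2)), (-58, np.float64(-96.4))]
t 14.0 rel mm [-23.5 -19.7] z 0.2306 yawerr deg 0.32 tilt [ 4.e-04 -3.e-04 -1.e+00] F [-0.2 -0.7  0.4] w 8.93637074486128e-05
shift [0.478 1.864 2.654]
```

```bash
python3 -m creep '[-1,0.3,1,0,0, -1,0.5,1.87,0,0, -1,0.5,1.87,0.2,0, -1,0.5,1.87,1.2,0, -1,0.5,1.87,2.1,0, -1,0.5,1.87,2.65,0, -1,0.5,1.87,2.65,0]' | grep -E "ft_force"
python3 where.py 32.3 -5 151
python3 -m creep '[-1,-0.2,-0.02,0,0, -1,-0.36,-0.08,0,0, -1,-0.5,-0.16,0,0, -1,-0.6,-0.24,0,0, -1,-0.66,-0.29,0,0, -1,-0.66,-0.29,0,0]' | grep -E "ft_force"
python3 where.py 23.6 -24.5 151
```

```text
ft_force: [-1.1, -0.2, 0.1]
t 14.7 rel mm [31.3 -3.7] z 0.1484 yawerr deg 0.31 tilt [ 0.0035 -0.0032 -1.    ] F [-1.1 -0.2  0.1] w -8.22161533355494e-05
shift [-0.044  0.032 -0.085]
ft_force: [0.4, 0.5, 0.5]
t 15.3 rel mm [ 23.  -25.1] z 0.1518 yawerr deg 0.25 tilt [-7.e-04  0.e+00 -1.e+00] F [0.4 0.5 0.5] w 0.000225636969182731
shift [0.021 0.02  0.025]
```

```bash
python3 -m creep '[-1,0.12,0.12,0,0, -1,0.12,0.12,-0.8,0, -1,0.12,0.12,-1.8,0, -1,0.18,-0.7,-2.6,0, -1,0.18,-1.55,-2.65,0, -1,0.18,-1.55,-2.65,0, -1,0.18,-1.55,-2.65,0, -1,0.18,-1.55,-2.65,0]' | grep -E "ft_force"
python3 where.py 23.6 -24.5 151
python3 -c "
from h import *
im,c=snap('wrist','w8')"
for a in -74 -80 -84;do python3 -W ignore idx.py w8 $a;done
```

```text
ft_force: [-0.0, -0.3, -0.5]
t 16.1 rel mm [-22.8 -19.2] z 0.2307 yawerr deg 0.3 tilt [ 4.e-04 -3.e-04 -1.e+00] F [-0.  -0.3 -0.5] w -0.00011927478804210302
shift [-0.185  1.545  2.655]
10 line dir -87.84357 via hub -82.211006 perp off 2.043977 marker -83.27516499074731 hub [0.18086663 0.12962318]
109 line dir -86.77119 via hub -85.61209 perp off 0.54915893 marker -83.27516499074731 hub [0.18086663 0.12962318]
124 line dir -84.77548 via hub -86.054146 perp off -0.5932636 marker -83.27516499074731 hub [0.18086663 0.12962318]
```

```bash
for a in -86 -88;do python3 -W ignore idx.py w8 $a;done; python3 -c "
from h import *
im,c=load('w8');cv2.imwrite('pics/w8z.png',cv2.resize(im[140:270,280:410],(600,600),interpolation=cv2.INTER_CUBIC)[:,:,::-1])"
```

```text
124 line dir -84.77548 via hub -86.054146 perp off -0.5932636 marker -83.27516499074731 hub [0.18086663 0.12962318]
124 line dir -84.77548 via hub -86.054146 perp off -0.5932636 marker -83.27516499074731 hub [0.18086663 0.12962318]
```

View pics/w8z.png

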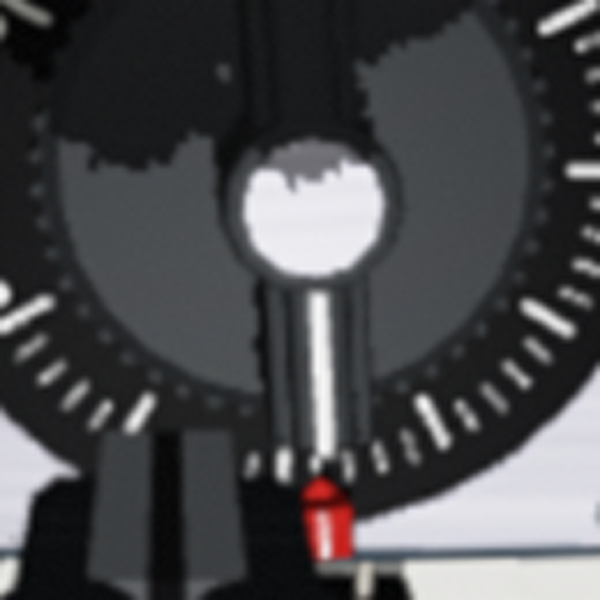

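The index line ends on the red marker tip at (323,480). It is within about 1.5° and the 4.8° limit is met. The switch was pressed to its stop and the arm is clear, so I'm handing in.

```bash
python3 -c "
from bench import robot
print(robot.job_done())"
```

```text
the job is handed in; nothing more can be done
None
```

I turned the dial back to its zero stop, pressed the switch on, then turned the dial up until the index line sat within about 1.5° of the red marker; the job is handed in at about 16 s, and the hand-in returned no verdict.

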